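# Free the index plate in the depowdering station

### The arm

A 7-joint arm with a two-finger parallel gripper is mounted at the origin on the work surface. World frame = base frame: x ahead of the robot, y to its left, z up, the work surface at z = 0. Lengths are in mm, angles in rad, forces in N, time in s.
With the tool pointing down it reaches from about 350 to 900 mm from the base axis. Payload 8.1 kg.
Tool frame: the origin (TCP) lies midway between the tips of the shut fingers; the grasp point (between the pads) lies bot.hold_point_z behind it (bot.hold_point_z is the distance from the TCP to the grasp point, in mm); z points along the fingers, y is the direction in which the jaws open and shut (so a half turn about z gives the same grasp; the last joint's range is limited). The gripper opens to 85 mm and grips with 20 to 120 N. Pads are 22 mm wide; open, the fingers measure 114 mm over their backs; the gripper's body (76 mm by 85 mm) begins 54 mm behind the grasp point. The pads swing forward as they close: fully open they stand 13 mm farther back than shut.
Start: joints at [1.145, 0.434, 0.025, 1.573, -0.012, 1.134, -0.075], TCP at [198.241, -592.741, 231.323] pointing down, gripper open.
Joint ranges: [-2.62, 2.62], [-0.44, 2.09], [-1.27, 1.32], [0.08, 2.57], [-1.32, 4.46], [0.12, 2], [-2.74, 2.74]. Speed limits (rad/s): [2.22, 2.22, 3.01, 3.01, 3.14, 3.14, 3.14].

### API

Orientations are given as a 3x3 rotation matrix whose columns are the frame's x, y, z axes.
In Python, from station import bot, imaging gives the robot as it stands.
- The arm moves only by the tool servo_tool, never from a script. Its argument "deltas" is a list that holds one entry, the list of rows, each a list of 4 numbers: the shift along the tool's x, y, z in units of 30 mm (1.0 is 30 mm), then the turn about the tool's z in units of 5 degrees (1.0 is 5 degrees). In form: [[[x, y, z, twist], ...]]. A call has 1 to 12 rows; each row is the pose to reach, as a shift and turn from the pose commanded when the call began, along the tool's axes at that moment; what a row does not reach only later rows make up. A row lasts 1/12 s, in which the tool goes at most 41.7 mm and 7.16 degrees, less where a joint would pass 70% of its speed; a pose out of reach is approached as far as the arm can. A call with a gripper value outside its range is refused whole. "jaw" is the opening, from 0 (shut) to 1 (fully open), set as the call begins (left out, the last holds). The fingers move at their own pace and stop on an object; the grip force is fixed at half the most. Time passes only in rows, so rows that repeat a pose let the fingers close. It gives the time, the measured TCP pose, the force and the opening at its end, in the units of the state.
- bot.observe(): the state, without advancing time (a new reading comes with each control period).
- imaging.read_camera(name): name is "side" or "top" or "wrist"; returns a dict with "img" (420x560x3 uint8, red, green, blue), "range_z" (420x560 float32, mm along the optical axis (not along the pixel's ray), 0 where there is no reading), "fov_y" (degrees; the focal length in pixels is half the picture's height over the tangent of half this angle, whatever the lens; pixels are square), "cx", "cy" (the principal point, pixels), "position" and "attitude" of the camera in the world. Camera axes: x right, y up, looking along -z (the intrinsics and any distortion apply to the point x, -y, -z); pixel columns grow to the right and rows downward; lengths in mm; the calibration is good to about 2 mm. The wrist camera is an equidistant fisheye: a pixel r from the principal point sees the ray r / f radians off the axis. A picture is of the moment at which its call begins.
- bot.job_done(): hands the job in, once; it reports no verdict.
The state is a dict: "time_s": time; "joints": joint angles; "qd": joint speeds; "effort": joint torques, N m; "tool_pos": TCP position; "orientation": TCP orientation; "wrist_force": force on the tool from outside, world axes, zero at the start; "ft_torque": the same for the moment, N m; "gripper_width": finger opening in mm.
Only numpy, scipy, OpenCV 4.12 (cv2) and the standard library are available. Lean on these libraries where they do the work, as an engineer would, in place of code of your own. Each camera call takes 0.05 s, during which the arm holds its last target. There are 200 camera calls.

### The job

Pull the blue-fronted tray of the depowdering station by its bar handle all the way out to its stop, then take the red knob of the spring index plunger on the tray between the fingers and pull it straight up as far as it goes, so that its pin is clear of the index plate. Finish while still holding the knob fully up with the tray fully out: do not let go, the spring would drop the pin back in. Leave the other things on the counter where they are.

Things in the scene. Friction and masses are not known exactly. Their poses are not given: they have to be found in the camera images.
- station_front (a point): Depowdering station fixed to the counter, a low grey box 240 deep (x) x 260 wide (y) x 129 mm high with a clear flat roof, open at the front. This point is the middle of the lower edge of its front, 120 mm ahead of its centre, at counter height; +z up, -x points out of the open front, the way the tray slides. Its yaw differs from run to run. These are the station's axes named below.
- tray (a joint): How far the tray is out, in m: 0 shut, 0.150 at the stop. Slides level along the station's -x axis; about 4 N of friction, it stays where it is left. It may start up to 40 mm open. It carries a 160 mm aluminium index plate with a white hip liner (56 mm across, top 73 mm up) clamped on it, centred 67 mm behind the knob. Blue front panel 256 wide, 8 thick, top edge 110 mm up.
- tray_handle (a point): Middle of the tray's bar handle: a dark level bar, 10 mm thick and 100 mm long along the station's y axis, 100 mm above the counter, held at both ends. Clear gap of 36 mm between the bar and the blue panel behind it; open above and below. Moves with the tray.
- plunger (a joint): How far the index plunger is pulled up, in m: 0 with its pin seated in the plate, 0.016 at its upper stop. It slides vertically; a spring pushes it down with about 4 N when seated and 10 N fully up (350 N/m) and snaps it back when let go.
- knob_grip (a point): Centre of the plunger's red knob, an upright cylinder 28 mm across and 28 mm tall; seated, this point is 102 mm above the counter. It stands 125 mm behind the bar handle (along the station's +x), midway across, and moves with tray and plunger. With the tray shut it is under the roof (underside 124 mm up); fully out, it is 75 mm in front of the roof's edge, open from above.
- knob_foot (a point): Centre of the red knob's underside, 14 mm below knob_grip. Below it is only a thin pin, down to a bracket and brass bushing whose top is 76 mm above the counter. Nothing else on the tray within 60 mm of its axis rises above 76 mm.
- bone_long: Bystander: amber resin finger bone, 60 x 28 x 16 mm, lying beside the station's tray path; origin under its middle.
- bone_short: Bystander: shorter amber resin finger bone, 47 x 28 x 16 mm, lying on the other side of the tray path; origin under its middle.
- sieve_cup: Bystander: clear polycarbonate cup, 80 mm across, 70 mm tall; origin at the centre of its underside.
- scoop: Bystander: copper-tone measuring scoop, bowl 54 mm across and 30 mm tall, flat handle reaching 120 mm along its -x; origin under the bowl.
- powder_jar: Bystander: white jar, 70 mm across, 110 mm tall; origin at the centre of its underside.
- dust_brush: Bystander: hand brush 180 mm long, lying along its x axis.

How it is judged:
By the outcome, as a careful person would: the job done as asked, in the order asked, and still so for the second after the job is handed in, while the arm keeps its last pose, push and grip.
It also fails if it takes over 42 s, if anything falls off the work surface, if the arm or the gripper's body presses on something with over 40 N, if the wrist force passes 120 N, or if a joint passes its speed limit or range.

## Working session

There is one attempt and no reset: what is moved stays moved. The work goes in short steps, Python scripts to look and compute and a tool call to move; the robot and the scene stay as the last step left them, time stands still between calls to the robot, and variables do not carry over. Pictures are saved under pics/ and viewed, about 8 in all and at most 12, crops included, and the job is handed in when it is done.

Besides the shell and the picture viewer there is one more tool, called after "Call:" by a JSON object that holds its "name" and its "arguments", one argument or row to a line. servo_tool: Moves the arm, as the interface text tells. Its arguments: {"type":"object","properties":{"deltas":{"type":"array"},"jaw":{"type":"number"}},"required":["deltas"]}

```bash
mkdir -p pics; ls
cat > h.py <<'E'
import numpy as np, cv2
from station import bot, imaging
def snap(name,fn):
    c=imaging.read_camera(name); cv2.imwrite('pics/'+fn+'.png',c['img'][:,:,::-1]); np.save('pics/'+fn+'.npy',c,allow_pickle=True); return c
def load(fn): return np.load('pics/'+fn+'.npy',allow_pickle=True).item()
def px(c,u,v,d=None):
    f=c['img'].shape[0]/2/np.tan(np.radians(c['fov_y']/2))
    u=np.asarray(u,float);v=np.asarray(v,float)
    d=c['range_z'][v.astype(int),u.astype(int)] if d is None else d
    p=np.stack([(u-c['cx'])/f*d,-(v-c['cy'])/f*d,-d*np.ones_like(u)],-1)
    return p@np.array(c['attitude']).T+np.array(c['position'])
E
python3 - <<'E'
from h import *
for n in['top','side']:
    c=snap(n,n+'0'); print({k:v for k,v in c.items() if k not in('img','range_z')})
a=cv2.imread('pics/top0.png');b=cv2.imread('pics/side0.png')
s=bot.observe();print(s['tool_pos'],s['orientation'],s['time_s'],bot.hold_point_z,s['gripper_width'])
E
```

```text
pics
{'fov_y': 53.522176263652284, 'cx': 283.0502562627903, 'cy': 212.12921945751268, 'position': array([ 430.41502608,    3.89586652, 1204.57043375]), 'attitude': array([[-0.01508335,  0.99366112, -0.11140049],
       [-0.9998655 , -0.01427159,  0.00808066],
       [ 0.00643958,  0.11150739,  0.99374274]])}
{'fov_y': 57.70778877242547, 'cx': 276.409406873329, 'cy': 201.99111078426577, 'position': array([1026.64904928,  387.78165277, 1121.77212751]), 'attitude': array([[-0.63643687, -0.66340642,  0.39349719],
       [ 0.77129251, -0.5424139 ,  0.33300905],
       [-0.007482  ,  0.51544067,  0.8568926 ]])}
[ 198.07380608 -592.32414224  230.61031408] [[ 9.48373259e-01  3.17155874e-01 -5.58561147e-04]
 [ 3.17156339e-01 -9.48372438e-01  1.25501013e-03]
 [-1.31690161e-04 -1.36736926e-03 -9.99999056e-01]] 0.1 18.700000000000003 85.54031349504001
```

View pics/top0.png

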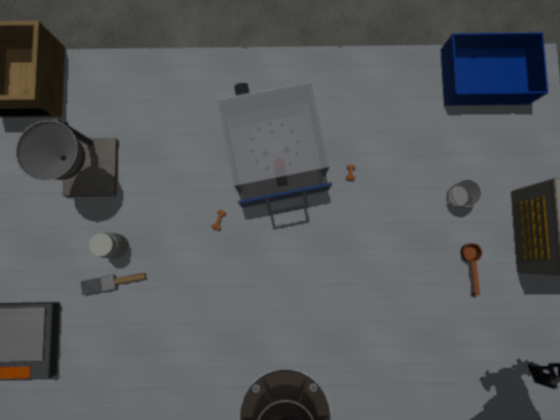

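View pics/side0.png

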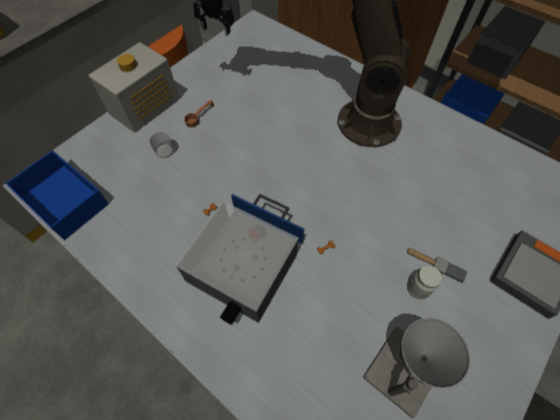

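The top view shows the station at about (280,140), the blue panel from (240,202) to (330,185), and the handle bar from about (272,226) to (307,220). I'll enlarge that area and measure it.

Run:
```python
from h import *
c=load('top0'); a=cv2.imread('pics/top0.png')
cv2.imwrite('pics/crop1.png',cv2.convertScaleAbs(cv2.resize(a[120:240,200:360],None,fx=5,fy=5,interpolation=cv2.INTER_CUBIC),alpha=1.7))
i=c['img'].astype(int)
m=(i[...,2]>i[...,0]+30)&(i[...,2]>i[...,1]+20); m[:120]=0;m[:,:200]=0;m[:,380:]=0
v,u=np.nonzero(m);P=px(c,u,v);P=P[abs(P[:,2]-110)<8];print(len(P),P.mean(0))
(d,)=[np.linalg.svd(P[:,:2]-P[:,:2].mean(0),full_matrices=False)[2][0]];print('panel dir',d,np.degrees(np.arctan2(d[1],d[0])),np.ptp((P[:,:2]-P[:,:2].mean(0))@d))
Q=px(c,*[g.ravel() for g in np.meshgrid(np.arange(262,315),np.arange(200,232))])
Q=Q[abs(Q[:,2]-100)<10]
n=np.array([d[1],-d[0]]);n*=-np.sign(n[0])
r=Q[:,:2]-P[:,:2].mean(0); x=r@n; y=r@d
k=(x>15)
print('n',n,np.histogram(x,bins=range(-10,70,4)))
k=x>36; print('bar',Q[k].mean(0),x[k].mean(),y[k].min(),y[k].max(),k.sum())
```

```text
223 [605.39100094 -10.6983122  110.48611353]
panel dir [-0.18454819  0.98282347] 100.6347920910595 247.1946518549454
n [-0.98282347 -0.18454819] (array([ 0,  0,  0,  1,  2,  7,  4,  7,  6,  8, 10, 12, 31, 56, 63,  8,  0,
        0,  0]), array([-10,  -6,  -2,   2,   6,  10,  14,  18,  22,  26,  30,  34,  38,
        42,  46,  50,  54,  58,  62,  66]))
bar [561.14074711 -19.07643557 104.31229651] 45.03635534353543 -55.113983402689975 54.254146302367715 164
```

View pics/crop1.png

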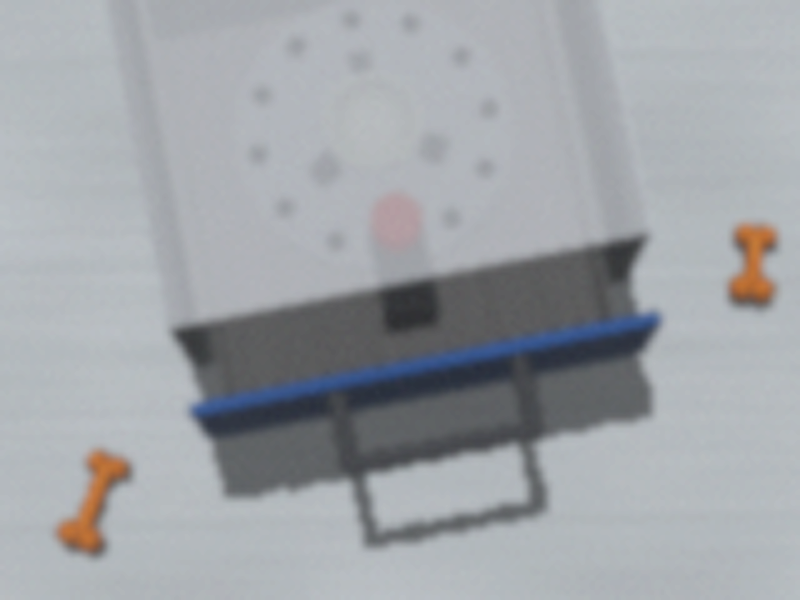

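Call:
{"name": "servo_tool", "arguments": {
  "deltas": [
    [[1.0,-0.8,0,-1.37],[2.0,-1.6,0,-2.74],[3.0,-2.4,0,-4.1],[4.0,-3.2,0,-5.5],[5.0,-4.1,0,-6.85],[6.0,-4.9,0,-8.2],[7.0,-5.7,0,-9.6],[8.0,-6.5,0,-10.95],[9.0,-7.3,0,-12.3],[10.0,-8.1,0,-13.7],[11.0,-9.0,0,-15.05],[12.0,-9.8,0,-16.4]]
  ],
  "jaw": 0.42
}}

```text
time_s: 1.1
tool_pos: [446.7, -197.6, 231.3]
orientation: [[-0.188, 0.982, -0.0], [0.982, 0.188, 0.0], [0.0, -0.0, -1.0]]
wrist_force: [0.2, -1.0, 0.3]
gripper_width: 35.6
```

```bash
cat >> h.py <<'E'
def go(x,y,z):
    s=bot.observe(); R=np.array(s['orientation']);print('t',s['time_s'],'pos',s['tool_pos'].round(1),'yang',np.degrees(np.arctan2(R[1,1],R[0,1])),'w',s['gripper_width'],'F',np.round(s['wrist_force'],1))
    print('units',(R.T@(np.array([x,y,z])-s['tool_pos'])/30).round(3))
E
python3 -c "
from h import *
go(561,-19,150)"
```

```text
t 1.1 pos [ 446.7 -197.6  231.3] yang 10.827725944419877 w 35.63627559145221 F [ 0.2 -1.   0.3]
units [5.133 4.862 2.707]
```

Call:
{"name": "servo_tool", "arguments": {
  "deltas": [
    [[0.9,0.85,0,0],[1.8,1.7,0.2,0],[2.7,2.55,0.6,0],[3.6,3.4,1.1,0],[4.3,4.1,1.7,0],[4.8,4.6,2.3,0],[5.1,4.8,2.7,0.04],[5.1,4.85,2.7,0.04],[5.1,4.85,2.7,0.04]]
  ]
}}

```text
time_s: 1.85
tool_pos: [561.2, -22.6, 149.7]
orientation: [[-0.18, 0.984, -0.002], [0.984, 0.18, 0.0], [0.0, -0.002, -1.0]]
wrist_force: [0.1, 1.2, -0.2]
gripper_width: 35.7
```

```bash
python3 -c "
from h import *
go(561,-19,81)
c=snap('wrist','w1');print({k:v for k,v in c.items() if k not in('img','range_z')})
c=snap('side','s1')
a=cv2.imread('pics/w1.png');b=cv2.imread('pics/s1.png')[170:290,190:350]
cv2.imwrite('pics/m1.png',cv2.convertScaleAbs(np.hstack([cv2.resize(a,(400,300)),cv2.resize(b,(400,300))]),alpha=1.5))
"
```

```text
t 1.85 pos [561.2 -22.6 149.7] yang 10.36873132917347 w 35.70928620056195 F [ 0.1  1.2 -0.2]
units [0.118 0.02  2.289]
{'fov_y': 65.70646984690485, 'cx': 276.6459097236638, 'cy': 204.03149194472033, 'position': array([546.65737   ,  58.64635043, 291.90909113]), 'attitude': array([[ 0.98359162, -0.17124505, -0.0567684 ],
       [ 0.18040494,  0.93141499,  0.31610154],
       [-0.00125588, -0.32115612,  0.94702543]])}
```

View pics/m1.png

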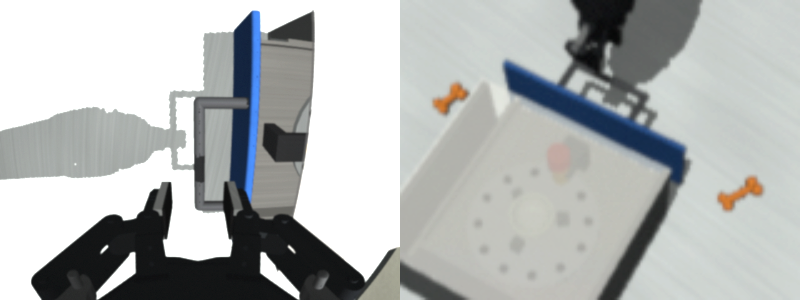

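The wrist view shows the open fingers at about (165,205) and (232,205), with the bar running between them at x≈200. The blue panel lies just to the right. I'll check the clearances with the wrist depth.

```bash
cat >> h.py <<'E'
def wpx(c,u,v,d=None):
    f=c['img'].shape[0]/2/np.tan(np.radians(c['fov_y']/2))
    u=np.asarray(u,float);v=np.asarray(v,float)
    d=c['range_z'][v.astype(int),u.astype(int)]
    dx,dy=u-c['cx'],v-c['cy'];r=np.hypot(dx,dy)+1e-9;t=np.tan(r/f)
    p=np.stack([dx/r*t*d,-dy/r*t*d,-d],-1)
    return p@np.array(c['attitude']).T+np.array(c['position'])
E
python3 -c "
from h import *
c=load('w1'); s=bot.observe();R=np.array(s['orientation'])
u,v=[g.ravel() for g in np.meshgrid(np.arange(230,370),np.arange(10,300))]
W=wpx(c,u,v); i=c['img'].astype(int)[v,u]; T=(W-s['tool_pos'])@R
b=(i[:,2]>i[:,0]+50)&(abs(W[:,2]-110)<4)
print('panel top',W[b].mean(0),'tool y range',np.percentile(T[b,1],[2,50,98]),'x',np.percentile(T[b,0],[1,99]))
k=(abs(W[:,2]-101)<7)&(i[:,2]<i[:,0]+40)&(T[:,1]<12)&(T[:,1]>-15)
print('bar tool y',np.percentile(T[k,1],[2,50,98]),'z',W[k,2].max(),'x',np.percentile(T[k,0],[1,99]),k.sum())
kk=k&(T[:,0]<45)
A=np.polyfit(T[k,0],T[k,1],1);print(A)
"
```

```text
panel top [595.88343916  41.72459101 109.45764242] tool y range [41.85850272 45.33821326 49.25664126] x [-25.0389009  132.26316294]
bar tool y [-3.71927832  1.55058448 10.69626624] z 106.85328767616937 x [-44.32264837  61.16019164] 2783
[-0.00194609  1.83263146]
```

Bar and panel clear the fingers, so I'm descending and gripping.

Call:
{"name": "servo_tool", "arguments": {
  "deltas": [
    [[0.15,0.05,0.6,0],[0.2,0.05,1.2,0],[0.2,0.05,1.8,0],[0.2,0.05,2.25,0],[0.2,0.05,2.25,0],[0.2,0.05,2.25,0]]
  ]
}}

```text
time_s: 2.45
tool_pos: [561.9, -18.0, 83.4]
orientation: [[-0.177, 0.984, -0.0], [0.984, 0.177, -0.001], [-0.001, -0.0, -1.0]]
wrist_force: [-0.6, -0.3, 1.0]
gripper_width: 35.5
```

Call:
{"name": "servo_tool", "arguments": {
  "deltas": [
    [[0,0,0,0],[0,0,0,0],[0,0,0,0],[0,0,0,0],[0,0,0,0],[0,0,0,0]]
  ],
  "jaw": 0
}}

```text
time_s: 2.95
tool_pos: [562.7, -17.1, 84.3]
orientation: [[-0.178, 0.984, 0.002], [0.984, 0.178, -0.001], [-0.001, 0.002, -1.0]]
wrist_force: [-2.2, -0.8, 5.4]
gripper_width: 7.8
```

Gripped. Pulling along tool −y, expecting about 113 mm to the stop.

Call:
{"name": "servo_tool", "arguments": {
  "deltas": [
    [[0,-0.2,0,0],[0,-0.5,0,0],[0,-0.8,0,0],[0,-1.1,0,0],[0,-1.4,0,0],[0,-1.7,0,0],[0,-2.0,0,0],[0,-2.3,0,0],[0,-2.6,0,0],[0,-2.9,0,0],[0,-3.1,0,0],[0,-3.2,0,0]]
  ]
}}

```text
time_s: 3.95
tool_pos: [469.1, -34.6, 84.3]
orientation: [[-0.178, 0.984, 0.004], [0.984, 0.178, -0.001], [-0.002, 0.004, -1.0]]
wrist_force: [4.7, -3.1, 2.9]
gripper_width: 7.8
```

Call:
{"name": "servo_tool", "arguments": {
  "deltas": [
    [[0,-0.1,0,0],[0,-0.2,0,0],[0,-0.3,0,0],[0,-0.4,0,0],[0,-0.45,0,0],[0,-0.45,0,0]]
  ]
}}

```text
time_s: 4.45
tool_pos: [456.2, -37.0, 84.2]
orientation: [[-0.178, 0.984, 0.004], [0.984, 0.178, -0.001], [-0.002, 0.004, -1.0]]
wrist_force: [2.9, -3.7, 7.9]
gripper_width: 7.8
```

Call:
{"name": "servo_tool", "arguments": {
  "deltas": [
    [[0,-0.07,0,0],[0,-0.14,0,0],[0,-0.21,0,0],[0,-0.28,0,0],[0,-0.28,0,0]]
  ]
}}

```text
time_s: 4.87
tool_pos: [449.9, -38.2, 84.3]
orientation: [[-0.178, 0.984, 0.008], [0.984, 0.178, -0.0], [-0.001, 0.008, -1.0]]
wrist_force: [9.9, -3.3, -3.6]
gripper_width: 7.5
```

Call:
{"name": "servo_tool", "arguments": {
  "deltas": [
    [[0,-0.07,0,0],[0,-0.14,0,0],[0,-0.2,0,0],[0,-0.2,0,0]]
  ]
}}

```text
time_s: 5.2
tool_pos: [449.8, -38.1, 84.5]
orientation: [[-0.178, 0.984, 0.018], [0.984, 0.178, 0.003], [-0.0, 0.018, -1.0]]
wrist_force: [33.3, -1.4, -33.6]
gripper_width: 7.7
```

It has hit the stop: position is unchanged and force rose to 33 N after about 115 mm. Easing the load, opening and lifting.

Call:
{"name": "servo_tool", "arguments": {
  "deltas": [
    [[0,0.08,0,0],[0,0.16,0,0],[0,0.2,0,0],[0,0.2,0,0]]
  ]
}}

```text
time_s: 5.53
tool_pos: [449.9, -38.2, 84.3]
orientation: [[-0.178, 0.984, 0.007], [0.984, 0.178, -0.0], [-0.001, 0.007, -1.0]]
wrist_force: [10.5, -4.1, -1.7]
gripper_width: 7.6
```

Call:
{"name": "servo_tool", "arguments": {
  "deltas": [
    [[0,0,0,0],[0,0,0,0],[0,0,0,0],[0,0,0,0],[0,0,-0.4,0],[0,0,-1.0,0],[0,0,-1.8,0],[0,0,-2.6,0],[0,0,-3.0,0],[0,0,-3.0,0]]
  ],
  "jaw": 0.42
}}

```text
time_s: 6.37
tool_pos: [447.3, -37.5, 175.3]
orientation: [[-0.179, 0.984, 0.004], [0.984, 0.179, -0.001], [-0.001, 0.004, -1.0]]
wrist_force: [0.2, -0.1, 0.4]
gripper_width: 36.1
```

```bash
python3 -c "
from h import *
c=snap('top','t2');w=snap('wrist','w2')
i=c['img'].astype(int);v,u=np.nonzero((i[...,2]>i[...,0]+30)&(i[...,2]>i[...,1]+20));P=px(c,u,v);k=(abs(P[:,2]-110)<8)&(P[:,0]<650)&(abs(P[:,1])<200)
print('panel',P[k].mean(0),k.sum())
i=w['img'].astype(int);v,u=np.nonzero((i[...,0]>i[...,1]*1.7+20)&(w['range_z']>0));P=wpx(w,u,v)
t=P[abs(P[:,2]-116)<4]
if len(t): print('knob top wrist',t.mean(0),np.ptp(t,axis=0),len(t))
i=c['img'].astype(int);v,u=np.nonzero((i[...,0]>i[...,1]*1.5+20));P=px(c,u,v);t=P[abs(P[:,2]-116)<6]
if len(t): print('knob top',t.mean(0),np.ptp(t,axis=0),len(t))
go(571,-17,170)
a=w['img'][:,:,::-1];b=cv2.imread('pics/t2.png')[120:270,200:400]
cv2.imwrite('pics/m2.png',cv2.convertScaleAbs(np.hstack([cv2.resize(a,(400,300)),cv2.resize(b,(400,300))]),alpha=1.5))
"
```

```text
panel [481.47778616  36.44428315 110.27452214] 69
knob top wrist [571.12249411 -14.13046    115.52494169] [28.07569495 26.48869505  5.33886509] 859
knob top [571.77765094 -16.19275248 116.86587401] [24.80548902 21.26502855  9.62490688] 77
t 6.4667 pos [445.9 -37.8 172.8] yang 10.279830957916763 w 35.67344990630006 F [-0.3 -0.1  0.4]
units [-0.062  4.228  0.094]
```

View pics/m2.png

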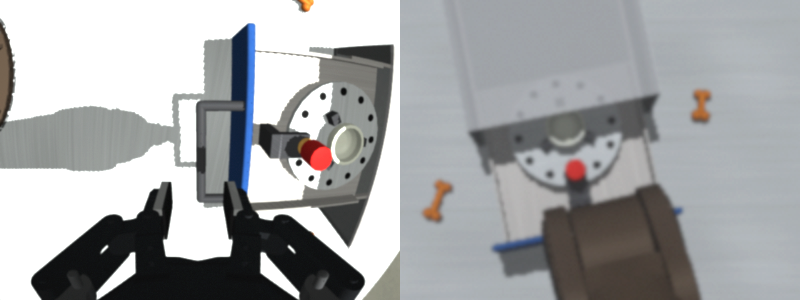

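Tray fully out. The knob is at about (571,−15.5), with its top 116 mm up, as expected (red at (318,157) in the left panel). Moving above it.

Call:
{"name": "servo_tool", "arguments": {
  "deltas": [
    [[0,0.6,0,0],[0,1.3,0,0],[0,2.0,0,0],[0,2.7,0,0],[0,3.3,0,0],[0,3.8,0,0],[0,4.1,0,0],[0,4.2,0,0],[0,4.23,0,0],[0,4.23,0,0]]
  ],
  "jaw": 0.7
}}

```text
time_s: 7.3
tool_pos: [570.0, -15.1, 172.2]
orientation: [[-0.179, 0.984, -0.001], [0.984, 0.179, -0.0], [0.0, -0.001, -1.0]]
wrist_force: [0.7, 0.0, -0.9]
gripper_width: 60.1
```

```bash
python3 -c "
from h import *
w=snap('wrist','w3')
i=w['img'].astype(int);v,u=np.nonzero((i[...,0]>i[...,1]*1.7+20)&(w['range_z']>0));P=wpx(w,u,v)
t=P[abs(P[:,2]-116)<4]
print('knob top wrist',t.mean(0),np.ptp(t,axis=0),len(t))
go(*t.mean(0)[:2],82)
cv2.imwrite('pics/w3s.png',cv2.resize(w['img'][:,:,::-1],(400,300)))
"
```

```text
knob top wrist [572.407432   -13.54968804 115.52629246] [26.20705176 26.45625569  5.23823406] 1150
t 7.35 pos [569.9 -15.3 172.4] yang 10.291283973203937 w 59.639757512299326 F [ 0.1 -0.   0.3]
units [0.042 0.095 3.014]
```

View pics/w3s.png

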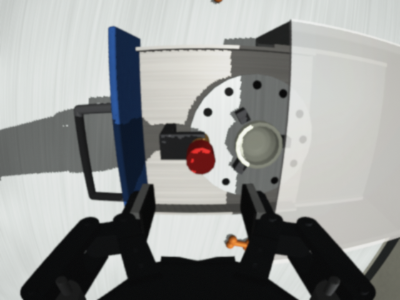

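The knob at (200,157) sits centred between the fingers at (145,205) and (250,205). Descending and closing.

Call:
{"name": "servo_tool", "arguments": {
  "deltas": [
    [[0,0.06,0.7,0],[0,0.06,1.4,0],[0,0.06,2.1,0],[0,0.06,2.6,0],[0,0.06,2.9,0],[0,0.06,2.98,0],[0,0.06,2.98,0],[0,0.06,2.98,0]]
  ]
}}

```text
time_s: 8.02
tool_pos: [573.1, -14.7, 84.3]
orientation: [[-0.179, 0.984, 0.001], [0.984, 0.179, -0.0], [-0.0, 0.001, -1.0]]
wrist_force: [0.2, -0.1, -0.5]
gripper_width: 60.1
```

Call:
{"name": "servo_tool", "arguments": {
  "deltas": [
    [[0,0,0,0],[0,0,0,0],[0,0,0,0],[0,0,0,0],[0,0,0,0],[0,0,0,0],[0,0,0,0],[0,0,0,0]]
  ],
  "jaw": 0
}}

```text
time_s: 8.68
tool_pos: [573.1, -14.7, 84.4]
orientation: [[-0.179, 0.984, 0.001], [0.984, 0.179, -0.0], [-0.001, 0.001, -1.0]]
wrist_force: [-0.9, -0.8, 6.2]
gripper_width: 26.4
```

Knob held at a width of 26 mm. Pulling up slowly.

Call:
{"name": "servo_tool", "arguments": {
  "deltas": [
    [[0,0,-0.06,0],[0,0,-0.12,0],[0,0,-0.18,0],[0,0,-0.24,0],[0,0,-0.3,0],[0,0,-0.36,0],[0,0,-0.4,0],[0,0,-0.4,0],[0,0,-0.4,0]]
  ]
}}

```text
time_s: 9.43
tool_pos: [572.6, -14.8, 95.3]
orientation: [[-0.179, 0.984, -0.0], [0.984, 0.179, -0.0], [-0.0, -0.0, -1.0]]
wrist_force: [4.2, -0.5, -8.4]
gripper_width: 26.2
```

Call:
{"name": "servo_tool", "arguments": {
  "deltas": [
    [[0,0,-0.05,0],[0,0,-0.1,0],[0,0,-0.13,0],[0,0,-0.13,0],[0,0,-0.13,0]]
  ]
}}

```text
time_s: 9.85
tool_pos: [572.6, -14.8, 99.3]
orientation: [[-0.179, 0.984, -0.0], [0.984, 0.179, -0.0], [-0.0, -0.0, -1.0]]
wrist_force: [4.5, -0.7, -10.4]
gripper_width: 26.1
```

Call:
{"name": "servo_tool", "arguments": {
  "deltas": [
    [[0,0,-0.04,0],[0,0,-0.08,0],[0,0,-0.1,0],[0,0,-0.1,0],[0,0,-0.1,0]]
  ]
}}

```text
time_s: 10.27
tool_pos: [572.5, -14.8, 100.8]
orientation: [[-0.179, 0.984, -0.001], [0.984, 0.179, 0.001], [0.001, -0.001, -1.0]]
wrist_force: [9.8, 0.9, -25.7]
gripper_width: 26.6
```

```bash
python3 -c "
from h import *
go(573,-15,100)"
```

```text
t 10.2667 pos [572.5 -14.8 100.8] yang 10.289850179015911 w 26.637210562283375 F [  9.8   0.9 -25.7]
units [-0.009  0.016  0.026]
```

The stop is reached: 16.4 mm of travel and the force jumped to 26 N. I'll ease slightly, hold, and check by image.

Call:
{"name": "servo_tool", "arguments": {
  "deltas": [
    [[0,0,0.02,0],[0,0,0.02,0],[0,0,0.02,0],[0,0,0.02,0],[0,0,0.02,0],[0,0,0.02,0],[0,0,0.02,0],[0,0,0.02,0],[0,0,0.02,0],[0,0,0.02,0],[0,0,0.02,0],[0,0,0.02,0]]
  ]
}}

```text
time_s: 11.27
tool_pos: [572.5, -14.8, 100.8]
orientation: [[-0.179, 0.984, -0.001], [0.984, 0.179, 0.0], [0.0, -0.001, -1.0]]
wrist_force: [8.4, 0.2, -19.9]
gripper_width: 25.9
```

```bash
python3 -c "
from h import *
w=snap('wrist','w4');c=snap('top','t4')
i=w['img'].astype(int);v,u=np.nonzero((i[...,0]>i[...,1]*1.7+20)&(w['range_z']>0));P=wpx(w,u,v)
k=(abs(P[:,0]-572)<25)&(abs(P[:,1]+15)<25);print('knob z pct',np.percentile(P[k,2],[1,25,50,90,99]),P[k].mean(0),k.sum())
i=c['img'].astype(int);v,u=np.nonzero((i[...,2]>i[...,0]+30)&(i[...,2]>i[...,1]+20));P=px(c,u,v);k=(abs(P[:,2]-110)<8)&(P[:,0]<650)&(abs(P[:,1])<200)
q=P[k];print('panel along-x', (q[:,:2]@[.983,.183]).mean(),k.sum())
w2=load('t2');i=w2['img'].astype(int);v,u=np.nonzero((i[...,2]>i[...,0]+30)&(i[...,2]>i[...,1]+20));P=px(w2,u,v);k=(abs(P[:,2]-110)<8)&(P[:,0]<650)&(abs(P[:,1])<200)
q=P[k];print('before', (q[:,:2]@[.983,.183]).mean())
go(573,-15,100)
s=snap('side','s4')['img'][:,:,::-1][170:290,190:350]
cv2.imwrite('pics/m4.png',cv2.convertScaleAbs(np.hstack([cv2.resize(w['img'][:,:,::-1],(400,300)),cv2.resize(s,(400,300))]),alpha=1.3))
"
```

```text
knob z pct [106.99045402 123.69381807 131.17502177 132.22943755 132.83682006] [571.75361249  -9.81600177 127.07837435] 4040
panel along-x 479.74590540769606 82
before 479.9619676134268
t 11.3667 pos [572.5 -14.8 100.7] yang 10.287349510726235 w 26.12373485616448 F [  8.    0.3 -19.3]
units [-0.01   0.014  0.024]
```

View pics/m4.png

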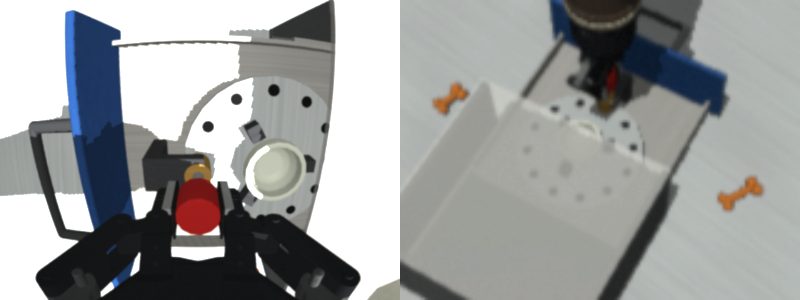

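The knob is gripped at (198,205) with its top at 132 mm, which is the full 16 mm lift. The tray is still out, the bones haven't moved, and the hold is stable, so I'm handing in.

```bash
python3 -c "
from h import *
print(bot.job_done()); go(573,-15,100)"
```

```text
the job is handed in; nothing more can be done
None
the job is handed in; nothing more can be done
```

I pulled the tray out to its stop by the bar handle, then gripped the red knob, pulled it up to its upper stop and handed the job in while still holding it. No verdict came back. The clock was at about 11.4 s of the 42 s allowed.

- **Tray:** it moved about 115 mm from where it started, which was already partly open. It then stopped dead while the force rose to 33 N. A later picture put the blue panel within 0.3 mm of that position.
- **Plunger:** the knob's top rose from 116 mm to about 132 mm in the images, matching the full 16 mm. The tool rose 16.4 mm before the force jumped at the stop. I then eased the pull and held for one second at about 20 N with no slip.
- **Disagreements:** the finger opening read 26 mm on the 28 mm knob and 7.8 mm on the 10 mm bar, both about 2 mm under the stated sizes. Neither grip slipped.
- **Other objects:** the two bones looked unmoved in the last picture. I did not measure the other bystander objects at the end, but the arm did not go near them.

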